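# Turn the paddle boards over and file them by their underside mark

## Robot

A 7-joint arm with a two-finger parallel gripper is mounted at the origin on a cart in front of the work surface, level with it; the furniture and walls round the work are solid. World frame = base frame: x ahead of the robot, y to its left, z up, the work surface at z = 0. Lengths are in m, angles in rad, forces in N, time in s.
With the tool pointing down it reaches from about 0.4 to 0.85 m from the base axis. Payload 10.4 kg.
Tool frame: the origin (TCP) lies on the centre line of the jaws, within the pads' length; the fingertips stand r.tip_extent ahead of it and the grasp point (between the pads) lies 3 mm ahead of it (r.tip_extent is the distance from the TCP to the fingertips, in m); z points along the fingers, y is the direction in which the jaws open and shut (so a half turn about z gives the same grasp; the last joint's range is limited). The gripper opens to 87 mm and grips with 3 to 60 N. Pads are 19 mm wide; open, the fingers measure 117 mm over their backs; the gripper's body (75 mm by 190 mm) begins 51 mm behind the grasp point.
Start: joints at [1.25, 0.332, -0.065, 1.46, 0.022, 1.35, -0.088], TCP at [0.183, -0.598, 0.222] pointing down, gripper open.
Joint ranges: [-2.6, 2.6], [-0.5, 2.12], [-1.47, 1.34], [0.16, 2.42], [-1.27, 4.41], [0.06, 2.06], [-2.6, 2.6]. Speed limits (rad/s): [2.22, 2.22, 2.79, 2.79, 3.14, 3.14, 3.14].

## Interface

Orientations are given as a unit quaternion [x, y, z, w].
In Python, from bench import r gives the robot as it stands. The module is installed in compiled form; this text tells all that it offers.
- The arm moves only by the shell command python3 -m jog 'ROWS' [FORCE]. ROWS is JSON, a list of rows, each a list of 5 numbers: the shift along the tool's x, y, z in cm, then the turn about the tool's z in rad, then the closure, from 0 (fully open) to 1 (shut). A call has exactly 10 rows; each row shifts and turns the pose as measured when the row begins, along the tool's axes as they then stand; what a row does not reach is not made up. A row lasts 1/10 s, in which the tool goes at most 50 mm and 8.59 degrees, less where a joint would pass 70% of its speed; a pose out of reach is approached as far as the arm can. A call with a gripper value outside its range is refused whole. The fingers move at their own pace and stop on an object; FORCE is the grip in N (left out, the last holds). Time passes only in rows, so rows that do not move let the fingers close, or fill a call up. It gives the time, the measured TCP pose, the force and the opening at its end, in the units of the state.
- r.read_state(): the state, without advancing time (a new reading comes with each control period).
- r.camera(name): name is "side" or "top"; returns a dict with "pixels" (480x640x3 uint8, red, green, blue), "fx", "fy", "cx", "cy" (pixels), "k1" (the pictures are not rectified: a ray, as slopes to the right and down, at radius r is drawn at 1 + k1 r^2 times it, then the intrinsics apply), "camera_from_world" (4x4, takes a point from world to camera coordinates). Camera axes: x right, y up, looking along -z (the intrinsics and any distortion apply to the point x, -y, -z); pixel columns grow to the right and rows downward; lengths in m; the calibration is good to about 2 mm. A picture is of the moment at which its call begins. There is no depth.
- r.close_job(): hands the job in, once; it reports no verdict.
The state is a dict: "time": time; "joint_positions": joint angles; "joint_vel": joint speeds; "joint_torque": joint torques, N m; "ee_pos": TCP position; "eef_rot": TCP orientation; "ft_force": force on the tool from outside, world axes, zero at the start; "torque": the same for the moment, N m; "width": finger opening in m.
Only numpy, scipy, OpenCV 4.12 (cv2) and the standard library are available. Lean on these libraries where they do the work, as an engineer would, in place of code of your own. Each camera call takes 0.05 s, during which the arm holds its last target. There are 200 camera calls.

## Task

The two wooden paddle boards in the rack on the right stand with their undersides to the wall. Turn each one over, so that its underside faces you, to see the mark there, a ring or two bars, and stand it, grip up, in the holder whose sloping front bears the same mark, with the board's mark facing the holder's front. Read before you file: neither board may go into the wrong holder.

Things in the scene. Friction and masses are not known exactly. Their poses are not given: they have to be found in the camera images.
- board_ring: wooden paddle board, 14 thick (x) x 110 wide (y) x 100 high, plus a grip 36 wide, 45 high up from its top edge's middle; 0.14 kg. Dark ring 50 wide on one face only. Origin: middle of lower edge; x out of the marked face, z up to the grip. Starts loose, upright, mark to the wall, in either bay (140 apart) of a fixed rack: slot floor 8 above worktop, 20 wide, rails to 32 high
- board_bars: wooden paddle board, 14 thick (x) x 110 wide (y) x 100 high, plus a grip 36 wide, 45 high up from its top edge's middle; 0.14 kg. Two dark level bars 50 wide on one face only. Origin: middle of lower edge; x out of the marked face, z up to the grip. Starts loose, upright, mark to the wall, in either bay (140 apart) of a fixed rack: slot floor 8 above worktop, 20 wide, rails to 32 high
- holder_ring: fixed open wooden holder, 97 deep (x) x 152 wide (y) x 70 high, a dark ring on its sloping front. Well 40 deep, 140 wide, floor 6 above worktop, centre 71 behind (x = +71) the origin. Origin: middle of front lower edge; x to the back, z up. Holders may be swapped. A tall air fryer (world x over 0.53 m, y -0.13 to 0.13 m) stands between rack and holders
- holder_bars: fixed open wooden holder, 97 deep (x) x 152 wide (y) x 70 high, two dark level bars on its sloping front. Well 40 deep, 140 wide, floor 6 above worktop, centre 71 behind (x = +71) the origin. Origin: middle of front lower edge; x to the back, z up. Holders may be swapped. A tall air fryer (world x over 0.53 m, y -0.13 to 0.13 m) stands between rack and holders

How it is judged:
At the end, for the whole second after the job is handed in: Each board stands in the well of the holder with its own mark (lower edge within 30 mm of the middle sideways, between the well's walls and less than 30 mm above the worktop), grip up within 34 degrees of upright, its marked face to the holder's sloping front, at rest (x of board_ring in the frame of holder_ring between 0.045 and 0.097 m and y of board_ring in the frame of holder_ring between -0.03 and 0.03 m and z of board_ring in the frame of holder_ring below 0.03 m and angle between each of board_ring, board_bars's own z axis and vertical below 0.6 rad and x of holder_ring in the frame of board_ring above 0.02 m and linear speed of each of board_ring, board_bars below 0.02 m/s and x of board_bars in the frame of holder_bars between 0.045 and 0.097 m and y of board_bars in the frame of holder_bars between -0.03 and 0.03 m and z of board_bars in the frame of holder_bars below 0.03 m and x of holder_bars in the frame of board_bars above 0.02 m); the robot touches nothing.
It fails at once if the board marked with a ring is put into the holder of the other mark (x of board_ring in the frame of holder_bars between 0.045 and 0.097 m and y of board_ring in the frame of holder_bars between -0.05 and 0.05 m and z of board_ring in the frame of holder_bars below 0.05 m).
It fails at once if the board marked with two bars is put into the holder of the other mark (x of board_bars in the frame of holder_ring between 0.045 and 0.097 m and y of board_bars in the frame of holder_ring between -0.05 and 0.05 m and z of board_bars in the frame of holder_ring below 0.05 m).
It also fails if it takes over 72 s, if anything falls off the work surface, if the arm or the gripper's body presses on something with over 40 N, if the wrist force passes 120 N, or if a joint passes its speed limit or range.

## Working session

There is one attempt and no reset: what is moved stays moved. The work goes in short steps, Python scripts to look and compute and a shell command to move; the robot and the scene stay as the last step left them, time stands still between calls to the robot, and variables do not carry over. Pictures are saved under pics/ and viewed, about 8 in all and at most 12, crops included, and the job is handed in when it is done.

```bash
mkdir -p pics; cat > h.py <<'E'
import numpy as np, cv2
from bench import r
from scipy.spatial.transform import Rotation as R
def snap(n,f):
    c=r.camera(n); cv2.imwrite('pics/'+f,c['pixels'][:,:,::-1]); np.save('pics/cal_'+n+'.npy',{k:c[k] for k in c if k!='pixels'},allow_pickle=True); return c
def cal(n): return np.load('pics/cal_'+n+'.npy',allow_pickle=True).item()
def proj(c,p):
    q=c['camera_from_world']@np.append(p,1); a=np.array([q[0],-q[1]])/-q[2]; a=a*(1+c['k1']*(a@a)); return [round(float(a[0]*c['fx']+c['cx']),1),round(float(a[1]*c['fy']+c['cy']),1)]
def unproj(c,u,v,ax,val):
    "point on ray with world coordinate ax == val"
    d=np.array([(u-c['cx'])/c['fx'],(v-c['cy'])/c['fy']]); a=d.copy()
    for _ in range(20): a=d/(1+c['k1']*(a@a))
    T=np.linalg.inv(c['camera_from_world']); o=T[:3,3]; w=T[:3,:3]@np.array([a[0],-a[1],-1])
    return o+w*(val-o[ax])/w[ax]
def st():
    s=r.read_state(); print(round(s['time'],2),np.round(s['ee_pos'],4),'R',np.round(R.from_quat(s['eef_rot']).as_matrix(),3).tolist(),'F',np.round(s['ft_force'],1),'w',s['width'],'q',np.round(s['joint_positions'],2))
E
python3 -c "
from h import *
snap('side','s0.png');snap('top','t0.png');st();print(r.tip_extent)
for n in('side','top'):
  T=np.linalg.inv(cal(n)['camera_from_world']);print(n,np.round(T,3).tolist())"
```

```text
0.1 [ 0.1833 -0.5972  0.221 ] R [[0.956, 0.293, -0.0], [0.293, -0.956, 0.001], [-0.0, -0.001, -1.0]] F [-0.8  0.8 -0.1] w 0.08711662597259454 q [ 1.25  0.33 -0.06  1.46  0.02  1.35 -0.09]
0.022
side [[0.914, -0.303, 0.269, 0.747], [0.405, 0.707, -0.58, -0.528], [-0.014, 0.639, 0.769, 0.844], [0.0, 0.0, 0.0, 1.0]]
top [[0.01, 0.996, -0.091, 0.356], [-1.0, 0.012, 0.019, 0.084], [0.02, 0.091, 0.996, 1.112], [0.0, 0.0, 0.0, 1.0]]
```

View pics/s0.png

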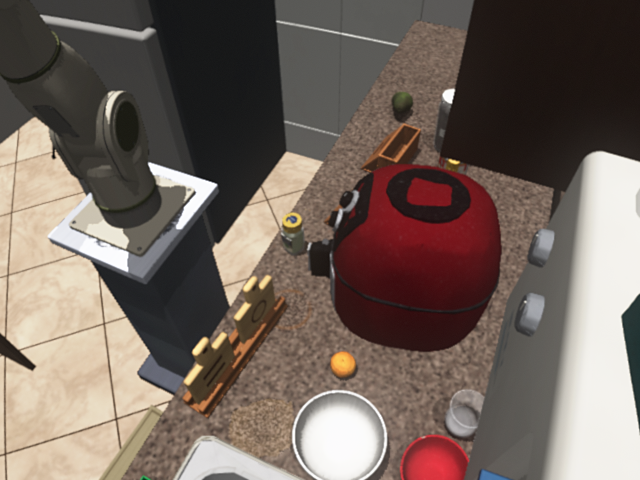

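View pics/t0.png

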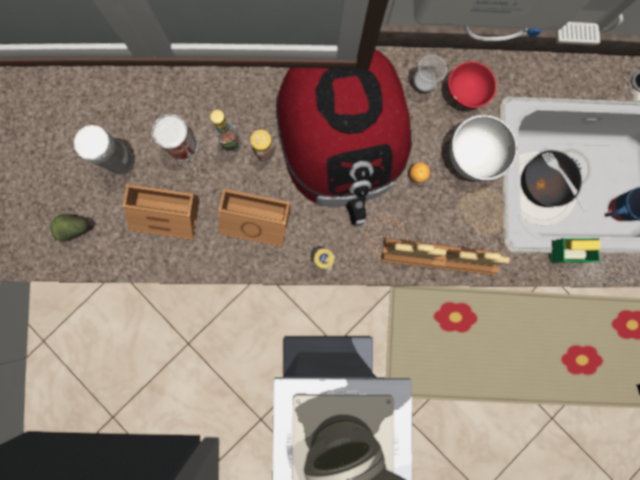

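The side view catches the wall-facing undersides: near (260,310) looks like a ring, near (210,370) like bars. The top view shows the ring holder at (253,218) and the bars holder at (160,212). I'll enlarge both views.

```bash
python3 -c "
from h import *
s=cv2.imread('pics/s0.png')[260:420,170:300];t=cv2.imread('pics/t0.png')
a=cv2.resize(s,(487,600),interpolation=3)[:, :]
cv2.imwrite('pics/c1.png',a)
b=cv2.resize(t[180:250,115:300],(800,303),interpolation=3);d=cv2.resize(t[225:285,370:520],(740,296),interpolation=3)
d=cv2.copyMakeBorder(d,0,0,0,60,0);cv2.imwrite('pics/c2.png',np.vstack([b,d])[:599])
c=cal('top')
for p in [(.45,-.2,0),(.45,.4,0),(.45,-.2,.15)]:print(p,proj(c,p),proj(cal('side'),p))"
```

```text
(0.45, -0.2, 0) [427.8, 249.7] [251.1, 343.1]
(0.45, 0.4, 0) [172.6, 246.7] [358.9, 155.7]
(0.45, -0.2, 0.15) [446.2, 243.8] [240.4, 303.4]
```

View pics/c1.png

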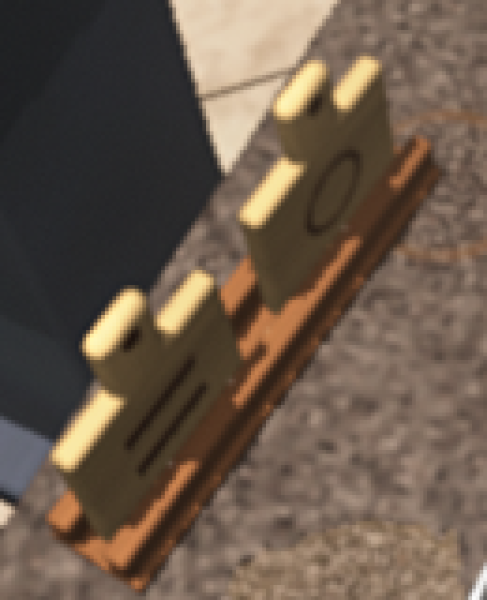

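View pics/c2.png

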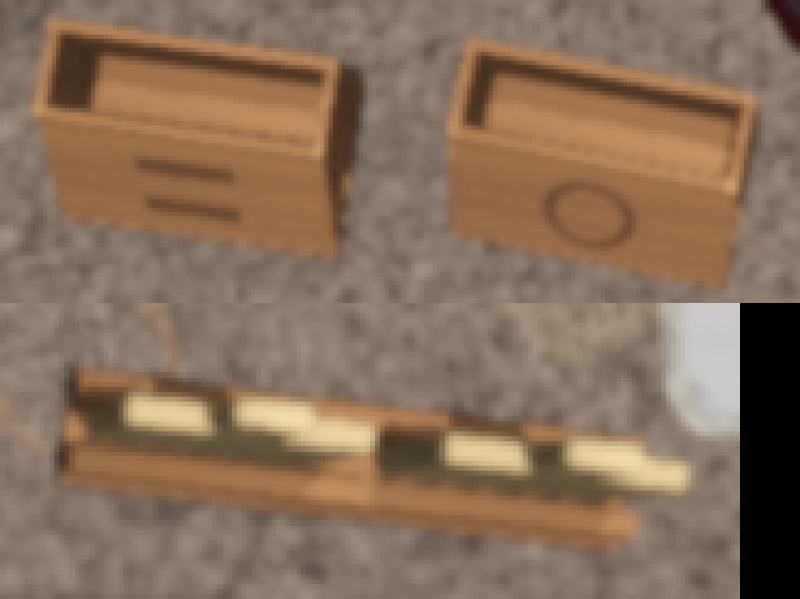

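Crop 1 confirms the ring is on the board at higher y (left bay) and the bars on the right-bay board. In crop 2 the left holder has bars and the right one has the ring. Next I'll measure positions.

```bash
python3 -c "
from h import *
c=cal('top')
H=lambda x,y,z:np.round(unproj(c,115+x/4.324,180+y/4.324,2,z),4)
B=lambda x,y,z:np.round(unproj(c,370+x/4.933,225+(y-303)/4.933,2,z),4)
for n,pts in {'ring':[(450,232,0),(725,290,0),(472,40,.07),(755,97,.07),(448,133,.07),(737,193,.07)],'bars':[(62,215,0),(335,257,0),(47,20,.07),(340,62,.07),(37,112,.07),(322,157,.07)]}.items():
  P=[H(*p) for p in pts]
  for a,b in ((0,1),(2,3),(4,5)):
    d=P[b]-P[a];print(n,pts[a][2],'mid',(P[a]+P[b])/2,'len',np.linalg.norm(d).round(4),'xdir yaw deg',np.degrees(np.arctan2(d[0],-d[1])).round(1))
for n,l,g,rr in (('ring',(167,413),(275.5,416),(336,436)),('bars',(486,452),(606,455),(650,475))):
  L,G,Q=B(*l,.108),B(*g,.153),B(*rr,.108);d=Q-L
  print(n,L,G,Q,'yaw',np.degrees(np.arctan2(d[0],-d[1])).round(1))
a,b=B(60,480,.0),B(610,550,.0);print('rack',a,b,np.degrees(np.arctan2((b-a)[0],-(b-a)[1])))
print('handle',unproj(c,357,222,2,.1),unproj(c,357,222,2,.15),'jar',unproj(c,323,262,2,.08))
"
```

```text
ring 0 mid [0.4671  0.21695 0.     ] len 0.1526 xdir yaw deg -11.3
ring 0.07 mid [0.5595 0.1976 0.07  ] len 0.1482 xdir yaw deg -10.8
ring 0.07 mid [0.51045 0.2072  0.07   ] len 0.1508 xdir yaw deg -11.1
bars 0 mid [0.4783 0.4288 0.    ] len 0.1515 xdir yaw deg -8.0
bars 0.07 mid [0.5714 0.414  0.07  ] len 0.1538 xdir yaw deg -7.6
bars 0.07 mid [0.52275 0.41905 0.07   ] len 0.1493 xdir yaw deg -8.4
ring [ 0.4455 -0.121   0.108 ] [ 0.4408 -0.157   0.153 ] [ 0.4363 -0.1946  0.108 ] yaw -7.1
bars [ 0.4301 -0.2605  0.108 ] [ 0.4261 -0.2958  0.153 ] [ 0.4209 -0.333   0.108 ] yaw -7.2
rack [ 0.4224 -0.0915  0.    ] [ 0.3915 -0.3573  0.    ] -6.631030768260457
handle [ 0.49954787 -0.02168964  0.1       ] [ 0.49247935 -0.01647805  0.15      ] jar [0.41386081 0.04997098 0.08      ]
```

```bash
cat >> h.py <<'E'
def plan(target,yaw,n=10,grip=0):
    "n rows to TCP target with jaw axis y at world yaw (deg), tool down; turns ccw positive as signed difference given in yaw"
    s=r.read_state(); p=np.array(s['ee_pos']); M=R.from_quat(s['eef_rot']).as_matrix(); a=np.arctan2(M[1,1],M[0,1])
    tot=np.radians(yaw)-a
    if abs(tot)<np.pi+.6 and tot<-np.pi-.3: tot+=2*np.pi
    d=(np.array(target)-p)/n; rows=[]
    for i in range(n):
        b=a+tot*i/n; Y=np.array([np.cos(b),np.sin(b),0]); Z=np.array([0,0,-1]); X=np.cross(Y,Z)
        rows.append([round(float(v),1) for v in (100*d@X,100*d@Y,100*d@Z)]+[round(float(-tot/n),3),grip])
    st(); print('turn',round(tot,2),'step mm',np.linalg.norm(d)*1000); print(str(rows).replace(' ',''))
E
python3 -c "
from h import *
plan((.441,-.157,.235),-7,12)"
```

```text
0.1 [ 0.1833 -0.5972  0.221 ] R [[0.956, 0.293, -0.0], [0.293, -0.956, 0.001], [-0.0, -0.001, -1.0]] F [-0.8  0.8 -0.1] w 0.08711662597259454 q [ 1.25  0.33 -0.06  1.46  0.02  1.35 -0.09]
turn 1.15 step mm 42.52250709867873
[[3.1,-2.9,-0.1,-0.096,0],[3.4,-2.6,-0.1,-0.096,0],[3.6,-2.2,-0.1,-0.096,0],[3.8,-1.9,-0.1,-0.096,0],[4.0,-1.5,-0.1,-0.096,0],[4.1,-1.1,-0.1,-0.096,0],[4.2,-0.7,-0.1,-0.096,0],[4.2,-0.3,-0.1,-0.096,0],[4.2,0.1,-0.1,-0.096,0],[4.2,0.5,-0.1,-0.096,0],[4.2,0.9,-0.1,-0.096,0],[4.0,1.3,-0.1,-0.096,0]]
```

```bash
python3 -m jog '[[3.1,-2.9,-0.1,-0.096,0],[3.4,-2.6,-0.1,-0.096,0],[3.6,-2.2,-0.1,-0.096,0],[3.8,-1.9,-0.1,-0.096,0],[4.0,-1.5,-0.1,-0.096,0],[4.1,-1.1,-0.1,-0.096,0],[4.2,-0.7,-0.1,-0.096,0],[4.2,-0.3,-0.1,-0.096,0],[4.2,0.1,-0.1,-0.096,0],[4.2,0.5,-0.1,-0.096,0]]'; python3 -c "
from h import *
plan((.441,-.157,.235),-7,5)"
```

```text
time: 1.1
ee_pos: [0.3934, -0.2175, 0.2268]
eef_rot: [0.801, 0.599, -0.002, -0.004]
ft_force: [0.8, -1.0, 0.4]
width: 0.087
1.1 [ 0.3934 -0.2175  0.2268] R [[0.283, 0.959, -0.007], [0.959, -0.283, 0.004], [0.002, -0.008, -1.0]] F [ 0.8 -1.   0.4] w 0.086955963306445 q [ 0.89 -0.03 -0.47  1.86 -0.02  1.32  0.14]
turn 0.16 step mm 15.475761228044208
[[1.4,0.6,-0.2,-0.033,0],[1.4,0.6,-0.2,-0.033,0],[1.4,0.7,-0.2,-0.033,0],[1.4,0.7,-0.2,-0.033,0],[1.3,0.8,-0.2,-0.033,0]]
```

```bash
python3 -m jog '[[1.4,0.6,-0.2,-0.033,0],[1.4,0.6,-0.2,-0.033,0],[1.4,0.7,-0.2,-0.033,0],[1.4,0.7,-0.2,-0.033,0],[1.3,0.8,-0.2,-0.033,0],[0.1,0,0,0,0],[0,0,0,0,0],[0,0,0,0,0],[0,0,0,0,0],[0,0,0,0,0]]'; python3 -c "
from h import *
c=snap('top','t1.png');d=snap('side','s1.png')
plan((.441,-.157,.136),-7,5)
p=r.read_state()['ee_pos'];print(proj(c,p),proj(c,p-np.array([0,0,.022])))
a=cv2.resize(c['pixels'][200:290,370:520,::-1],(667,400),interpolation=3)
b=cv2.resize(d['pixels'][250:420,160:320,::-1],(376,400),interpolation=3)
cv2.imwrite('pics/c3.png',cv2.resize(np.hstack([a,b]),(800,307)))"
```

```text
time: 2.1
ee_pos: [0.445, -0.1508, 0.2365]
eef_rot: [0.744, 0.668, -0.002, -0.005]
ft_force: [0.5, -0.3, 0.8]
width: 0.0873
2.2 [ 0.445  -0.1507  0.2366] R [[0.108, 0.994, -0.009], [0.994, -0.108, 0.005], [0.004, -0.009, -1.0]] F [ 0.3  0.9 -0. ] w 0.08712745768839361 q [ 0.8   0.02 -0.56  1.8   0.01  1.34  0.12]
turn -0.01 step mm 20.174460148007295
[[-0.1,-0.1,2.0,0.003,0],[-0.1,-0.1,2.0,0.003,0],[-0.1,-0.1,2.0,0.003,0],[-0.1,-0.1,2.0,0.003,0],[-0.1,-0.1,2.0,0.003,0]]
[433.6, 241.8] [430.5, 242.9]
```

View pics/s1.png

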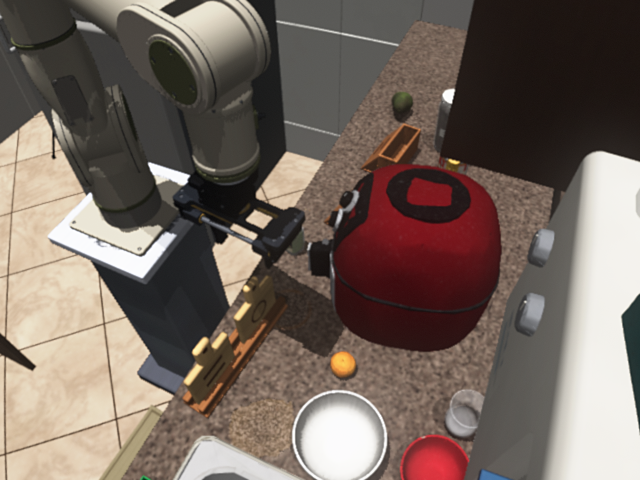

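The gripper is over the ring board at about (265,235). The fryer handle at (320,258) is clear. I'll cross-check the grip point in the side view, then descend.

```bash
python3 -c "
from h import *
c=cal('side')
print(proj(c,(.441,-.157,.153)),proj(c,(.426,-.296,.153)),'seen',170+300/3.746,260+92/3.746,170+115/3.746,260+320/3.746)"
python3 -m jog '[[-0.1,-0.1,2.0,0,0],[-0.2,-0.1,2.0,0,0],[-0.2,-0.1,2.0,0,0],[-0.1,0,2.0,0,0],[0,0,1.0,0,0],[0,0,0,0,0],[0,0,0,0,0],[0,0,0,0,0],[0,0,0,0,0],[0,0,0,0,0]]'; python3 -c "
from h import *
plan((.441,-.157,.136),-7,5)"
```

```text
[247.7, 281.5] [198.1, 344.0] seen 250.0854244527496 284.5595301655099 200.69941270688736 345.4244527495996
time: 3.2
ee_pos: [0.4422, -0.1578, 0.1474]
eef_rot: [0.745, 0.667, -0.001, -0.002]
ft_force: [0.6, -1.0, -0.7]
width: 0.087
3.2 [ 0.4422 -0.1578  0.1474] R [[0.11, 0.994, -0.003], [0.994, -0.11, 0.002], [0.001, -0.003, -1.0]] F [ 0.6 -1.  -0.7] w 0.08695890769461279 q [ 0.79  0.09 -0.56  1.93  0.05  1.15  0.1 ]
turn -0.01 step mm 2.292264225804151
[[0.0,-0.0,0.2,0.002,0],[0.0,-0.0,0.2,0.002,0],[0.0,-0.0,0.2,0.002,0],[0.0,-0.0,0.2,0.002,0],[0.0,-0.0,0.2,0.002,0]]
```

```bash
python3 -m jog '[[0,0,0.6,0,0],[0,0,0.4,0,0],[0,0,0,0,0.6],[0,0,0,0,1],[0,0,0,0,1],[0,0,0,0,1],[0,0,0,0,1],[0,0,0,0,1],[0,0,0,0,1],[0,0,0,0,1]]' 30; python3 -m jog '[[0,0,0,0,1],[0,0,0,0,1],[0,0,-1.5,0,1],[0,0,-3,0,1],[0,0,-3,0,1],[0,0,-3,0,1],[0,0,-3,0,1],[0,0,-2,0,1],[0,0,0,0,1],[0,0,0,0,1]]'
python3 -c "
from h import *
plan((.40,-.02,.295),80,10,1)"
```

```text
time: 4.2
ee_pos: [0.4426, -0.1578, 0.1372]
eef_rot: [0.745, 0.667, -0.0, -0.001]
ft_force: [-0.8, -0.1, 0.1]
width: 0.0309
time: 5.2
ee_pos: [0.4409, -0.1573, 0.2952]
eef_rot: [0.745, 0.667, -0.002, -0.004]
ft_force: [0.2, -0.8, -1.6]
width: 0.0138
5.2 [ 0.4409 -0.1573  0.2952] R [[0.109, 0.994, -0.007], [0.994, -0.109, 0.004], [0.003, -0.008, -1.0]] F [ 0.2 -0.8 -1.6] w 0.0137546338729955 q [ 0.81 -0.01 -0.55  1.7  -0.01  1.46  0.15]
turn 1.51 step mm 14.328931142828406
[[1.3,-0.6,0.0,-0.151,1],[1.4,-0.4,0.0,-0.151,1],[1.4,-0.1,0.0,-0.151,1],[1.4,0.1,0.0,-0.151,1],[1.4,0.3,0.0,-0.151,1],[1.3,0.5,0.0,-0.151,1],[1.3,0.7,0.0,-0.151,1],[1.1,0.9,0.0,-0.151,1],[1.0,1.0,0.0,-0.151,1],[0.8,1.2,0.0,-0.151,1]]
```

Gripped (13.8 mm wide, 1.6 N of weight on the wrist). Now I'll carry it past the fryer at small x while turning.

```bash
python3 -m jog '[[0.8,-1.8,0.0,-0.15,1],[1.2,-1.4,0.0,-0.15,1],[1.4,-0.6,0.0,-0.15,1],[1.4,0.1,0.0,-0.15,1],[1.4,0.3,0.0,-0.15,1],[1.3,0.5,0.0,-0.15,1],[1.3,0.7,0.0,-0.15,1],[1.1,0.9,0.0,-0.15,1],[1.0,1.0,0.0,-0.15,1],[0.8,1.2,0.0,-0.15,1]]'
python3 -c "
from h import *
plan((.42,.203,.295),168,12,1)"
```

```text
time: 6.2
ee_pos: [0.3641, -0.0243, 0.2809]
eef_rot: [0.087, 0.996, 0.004, -0.014]
ft_force: [-0.1, -0.0, -2.1]
width: 0.0138
6.2 [ 0.3641 -0.0243  0.2809] R [[-0.984, 0.174, -0.027], [0.174, 0.985, 0.011], [0.028, 0.006, -1.0]] F [-0.1 -0.  -2.1] w 0.013785739712485687 q [ 0.61 -0.26 -0.53  1.92 -0.14  1.47  1.51]
turn 1.54 step mm 19.539997523185686
[[-0.1,1.9,-0.1,-0.128,1],[-0.4,1.9,-0.1,-0.128,1],[-0.6,1.9,-0.1,-0.128,1],[-0.8,1.8,-0.1,-0.128,1],[-1.1,1.6,-0.1,-0.128,1],[-1.3,1.5,-0.1,-0.128,1],[-1.4,1.3,-0.1,-0.128,1],[-1.6,1.1,-0.1,-0.128,1],[-1.7,0.9,-0.1,-0.128,1],[-1.8,0.7,-0.1,-0.128,1],[-1.9,0.4,-0.1,-0.128,1],[-1.9,0.2,-0.1,-0.128,1]]
```

```bash
python3 -m jog '[[-0.1,1.9,-0.1,-0.128,1],[-0.4,1.9,-0.1,-0.128,1],[-0.6,1.9,-0.1,-0.128,1],[-0.8,1.8,-0.1,-0.128,1],[-1.1,1.6,-0.1,-0.128,1],[-1.3,1.5,-0.1,-0.128,1],[-1.4,1.3,-0.1,-0.128,1],[-1.6,1.1,-0.1,-0.128,1],[-1.7,0.9,-0.1,-0.128,1],[-1.8,0.7,-0.1,-0.128,1]]'
python3 -c "
from h import *
plan((.5355,.203,.28),169,9,1)"
```

```text
time: 7.2
ee_pos: [0.3994, 0.1705, 0.2763]
eef_rot: [-0.547, 0.837, 0.017, -0.017]
ft_force: [0.1, 0.1, -2.0]
width: 0.0135
7.2 [0.3994 0.1705 0.2763] R [[-0.402, -0.914, -0.047], [-0.916, 0.402, 0.009], [0.011, 0.047, -0.999]] F [ 0.1  0.1 -2. ] w 0.01349312245715024 q [ 0.3  -0.06 -0.73  1.78 -0.07  1.45  2.3 ]
turn 0.22 step mm 15.552183504675295
[[-0.9,-1.2,-0.0,-0.025,1],[-0.9,-1.3,-0.0,-0.025,1],[-0.9,-1.3,-0.0,-0.025,1],[-0.8,-1.3,-0.0,-0.025,1],[-0.8,-1.3,-0.0,-0.025,1],[-0.8,-1.3,-0.0,-0.025,1],[-0.7,-1.4,-0.0,-0.025,1],[-0.7,-1.4,-0.0,-0.025,1],[-0.7,-1.4,-0.0,-0.025,1]]
```

```bash
python3 -m jog '[[-0.9,-1.2,-0.0,-0.025,1],[-0.9,-1.3,-0.0,-0.025,1],[-0.9,-1.3,-0.0,-0.025,1],[-0.8,-1.3,-0.0,-0.025,1],[-0.8,-1.3,-0.0,-0.025,1],[-0.8,-1.3,-0.0,-0.025,1],[-0.7,-1.4,-0.0,-0.025,1],[-0.7,-1.4,-0.0,-0.025,1],[-0.7,-1.4,-0.0,-0.025,1],[0,0,0,0,1]]'
python3 -c "
from h import *
plan((.5355,.203,.28),169,5,1)
d=snap('side','s2.png');c=snap('top','t2.png')
cv2.imwrite('pics/c4.png',np.hstack([cv2.resize(c['pixels'][150:290,100:320,::-1],(471,300)),cv2.resize(d['pixels'][60:260,280:480,::-1],(300,300))]))
"
```

```text
time: 8.2
ee_pos: [0.533, 0.2065, 0.251]
eef_rot: [-0.645, 0.763, 0.024, -0.025]
ft_force: [-0.5, -0.4, -1.0]
width: 0.0136
8.2 [0.533  0.2065 0.251 ] R [[-0.167, -0.984, -0.069], [-0.986, 0.167, 0.004], [0.007, 0.069, -0.998]] F [-0.5 -0.4 -1. ] w 0.013617283687729968 q [ 0.17  0.34 -0.76  1.47  0.19  1.48  2.39]
turn -0.02 step mm 5.873689712533105
[[0.1,-0.1,-0.6,0.005,1],[0.1,-0.1,-0.6,0.005,1],[0.1,-0.1,-0.6,0.005,1],[0.1,-0.1,-0.6,0.005,1],[0.1,-0.1,-0.6,0.005,1]]
```

View pics/c4.png

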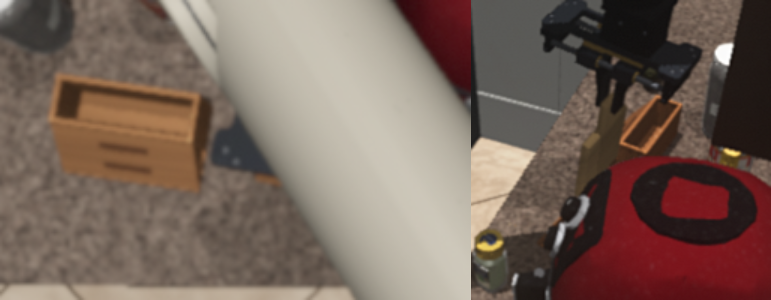

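The camera's view of the holder is blocked by the arm, so I'll rely on the measured pose. The tool leans 4°, which puts the lower edge about 9 mm toward the front. I'll shift to compensate and then descend partway.

```bash
python3 -m jog '[[0.1,-0.6,0,0,1],[0,-0.6,0,0,1],[0,0,0,0,1],[0,-0.1,1.5,0,1],[0,-0.1,1.5,0,1],[0,-0.1,1.5,0,1],[0,-0.1,1.0,0,1],[0,0,0,0,1],[0,0,0,0,1],[0,0,0,0,1]]'
python3 -c "
from h import *
plan((.544,.203,.14),169,5,1)
s=r.read_state();M=R.from_quat(s['eef_rot']).as_matrix();print('bottom',s['ee_pos']+.129*M[:,2])
"
```

```text
time: 9.3
ee_pos: [0.5416, 0.2018, 0.1894]
eef_rot: [-0.645, 0.764, 0.024, -0.027]
ft_force: [-0.1, -0.2, -1.6]
width: 0.0136
9.3 [0.5416 0.2018 0.1894] R [[-0.168, -0.983, -0.071], [-0.986, 0.168, 0.002], [0.01, 0.07, -0.997]] F [-0.1 -0.2 -1.6] w 0.013590573389497268 q [ 0.16  0.39 -0.74  1.54  0.23  1.37  2.37]
turn -0.02 step mm 9.900749144133107
[[-0.0,-0.0,1.0,0.005,1],[-0.0,-0.0,1.0,0.005,1],[-0.0,-0.0,1.0,0.005,1],[-0.0,-0.0,1.0,0.005,1],[-0.0,-0.0,1.0,0.005,1]]
bottom [0.53245755 0.20201158 0.06075561]
```

```bash
python3 -m jog '[[0,-0.2,1.0,0,1],[0,-0.2,1.0,0,1],[0,-0.1,1.0,0,1],[0,-0.1,1.0,0,1],[0,-0.1,0.5,0,1],[0,0,0,0,1],[0,0,0,0,1],[0,0,0,0,1],[0,0,0,0,1],[0,0,0,0,1]]'
python3 -c "
from h import *
st()
s=r.read_state();M=R.from_quat(s['eef_rot']).as_matrix();print('bottom',s['ee_pos']+.129*M[:,2])
"
```

```text
time: 10.3
ee_pos: [0.5464, 0.201, 0.1412]
eef_rot: [-0.645, 0.764, 0.023, -0.026]
ft_force: [-0.8, 0.5, -1.2]
width: 0.0135
10.3 [0.5464 0.201  0.1412] R [[-0.168, -0.983, -0.069], [-0.986, 0.168, 0.002], [0.009, 0.068, -0.998]] F [-0.8  0.5 -1.2] w 0.013504412468414575 q [ 0.15  0.44 -0.72  1.59  0.26  1.28  2.36]
bottom [0.537501   0.20135526 0.01252861]
```

```bash
python3 -m jog '[[0,0,0.4,0,1],[0,0,0,0,1],[0,0,0,0,0.5],[0,0,0,0,0],[0,0,0,0,0],[0,0,0,0,0],[0,0,0,0,0],[0,0,0,0,0],[0,0,0,0,0],[0,0,0,0,0]]'
python3 -m jog '[[0,0,-1,0,0],[0,0.1,-2,0,0],[0,0.2,-3,0,0],[0,0.2,-4,0,0],[0,0.2,-4,0,0],[0,2,-1,0,0],[0,4,0,0.05,0],[0,4.5,0,0.1,0],[0,4.5,0,0.1,0],[0,2,0,0.1,0]]'
python3 -c "
from h import *
plan((.37,-.02,.29),80,11,0)
d=snap('side','s3.png')
cv2.imwrite('pics/c5.png',cv2.resize(d['pixels'][90:240,300:480,::-1],(720,600),interpolation=3))
"
```

```text
time: 11.3
ee_pos: [0.5468, 0.2014, 0.1381]
eef_rot: [-0.645, 0.764, 0.023, -0.025]
ft_force: [-0.6, -0.3, 0.3]
width: 0.0698
time: 12.3
ee_pos: [0.3828, 0.2456, 0.3115]
eef_rot: [-0.496, 0.868, 0.019, -0.026]
ft_force: [-0.0, 0.3, 0.2]
width: 0.0869
12.3 [0.3828 0.2456 0.3115] R [[-0.507, -0.86, -0.064], [-0.862, 0.507, 0.006], [0.027, 0.059, -0.998]] F [-0.   0.3  0.2] w 0.08686867159178732 q [ 0.19 -0.   -0.81  1.66 -0.04  1.53  1.99]
turn -1.21 step mm 24.247688136634697
[[2.1,-1.1,0.2,0.11,0],[2.0,-1.4,0.2,0.11,0],[1.8,-1.6,0.2,0.11,0],[1.7,-1.8,0.2,0.11,0],[1.5,-1.9,0.2,0.11,0],[1.2,-2.1,0.2,0.11,0],[1.0,-2.2,0.2,0.11,0],[0.7,-2.3,0.2,0.11,0],[0.5,-2.4,0.2,0.11,0],[0.2,-2.4,0.2,0.11,0],[-0.0,-2.4,0.2,0.11,0]]
```

View pics/c5.png

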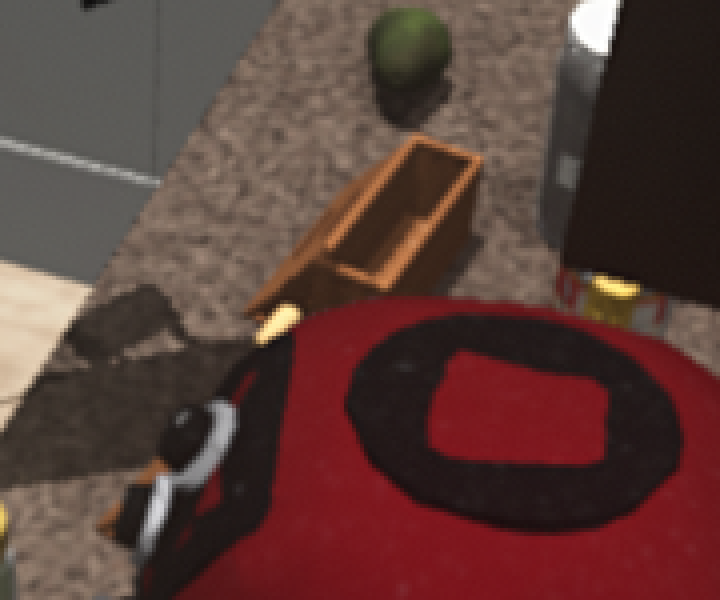

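The grip of the ring board shows at (280,325), above the hidden ring holder. I'll head back for the bars board and check it from the top camera on the way.

```bash
python3 -m jog '[[2.1,-1.1,0.2,0.11,0],[2.0,-1.4,0.2,0.11,0],[1.8,-1.6,0.2,0.11,0],[1.7,-1.8,0.2,0.11,0],[1.5,-1.9,0.2,0.11,0],[1.2,-2.1,0.2,0.11,0],[1.0,-2.2,0.2,0.11,0],[0.7,-2.3,0.2,0.11,0],[0.5,-2.4,0.2,0.11,0],[0.2,-2.4,0.2,0.11,0]]'
python3 -c "
from h import *
plan((.426,-.296,.24),-7,13,0)
"
```

```text
time: 13.35
ee_pos: [0.3649, 0.0023, 0.2992]
eef_rot: [0.045, 0.999, 0.001, -0.026]
ft_force: [0.6, -0.7, 0.6]
width: 0.0869
13.35 [0.3649 0.0023 0.2992] R [[-0.995, 0.09, -0.051], [0.09, 0.996, 0.004], [0.052, -0.0, -0.999]] F [ 0.6 -0.7  0.6] w 0.08694381651519484 q [ 0.52 -0.24 -0.52  1.88 -0.12  1.53  1.5 ]
turn -1.6 step mm 23.858792799539433
[[-0.7,-2.2,0.5,0.123,0],[-0.9,-2.1,0.5,0.123,0],[-1.2,-2.0,0.5,0.123,0],[-1.4,-1.8,0.5,0.123,0],[-1.7,-1.7,0.5,0.123,0],[-1.8,-1.4,0.5,0.123,0],[-2.0,-1.2,0.5,0.123,0],[-2.1,-0.9,0.5,0.123,0],[-2.2,-0.7,0.5,0.123,0],[-2.3,-0.4,0.5,0.123,0],[-2.3,-0.1,0.5,0.123,0],[-2.3,0.2,0.5,0.123,0],[-2.3,0.5,0.5,0.123,0]]
```

```bash
python3 -m jog '[[-0.7,-2.2,0.3,0.123,0],[-0.9,-2.1,0.3,0.123,0],[-1.2,-2.0,0.3,0.123,0],[-1.4,-1.8,0.3,0.123,0],[-1.7,-1.7,0.3,0.123,0],[-1.8,-1.4,0.3,0.123,0],[-2.0,-1.2,0.3,0.123,0],[-2.1,-0.9,0.3,0.123,0],[-2.2,-0.7,0.3,0.123,0],[-2.3,-0.4,0.3,0.123,0]]'
python3 -c "
from h import *
plan((.426,-.296,.23),-7,7,0)
c=snap('top','t3.png')
a=cv2.resize(c['pixels'][150:270,100:310,::-1],(525,300),interpolation=3);b=cv2.resize(c['pixels'][200:300,370:540,::-1],(525,300),interpolation=3)
cv2.imwrite('pics/c6.png',np.vstack([a,b]))
"
```

```text
time: 14.35
ee_pos: [0.4079, -0.2353, 0.2737]
eef_rot: [0.63, 0.776, -0.014, -0.016]
ft_force: [-0.4, 0.2, -1.1]
width: 0.087
14.35 [ 0.4079 -0.2353  0.2737] R [[-0.205, 0.978, -0.043], [0.979, 0.205, -0.002], [0.007, -0.042, -0.999]] F [-0.4  0.2 -1.1] w 0.0869630336598486 q [ 0.78  0.01 -0.37  1.72  0.02  1.44  0.61]
turn -0.33 step mm 10.996847207364464
[[-0.9,0.1,0.6,0.047,0],[-0.9,0.1,0.6,0.047,0],[-0.9,0.2,0.6,0.047,0],[-0.9,0.2,0.6,0.047,0],[-0.9,0.2,0.6,0.047,0],[-0.9,0.3,0.6,0.047,0],[-0.8,0.3,0.6,0.047,0]]
```

View pics/c6.png

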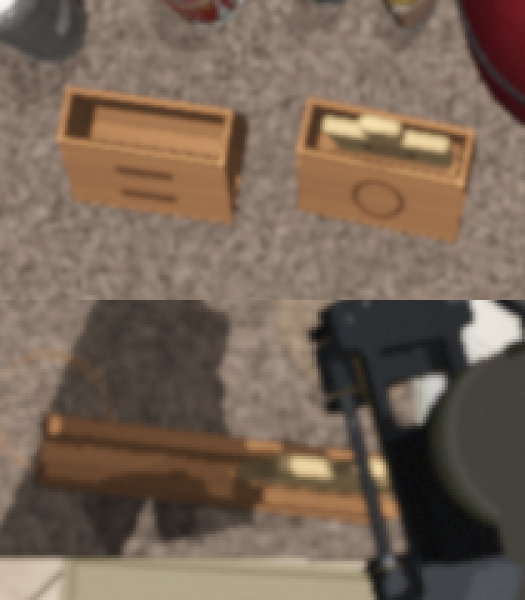

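The top view shows the ring board standing in the ring holder's well (385,130), with both its shoulders and the grip visible. The bars board is untouched at (310,467). Continuing to it.

```bash
python3 -m jog '[[-0.9,0.1,0.6,0.047,0],[-0.9,0.1,0.6,0.047,0],[-0.9,0.2,0.6,0.047,0],[-0.9,0.2,0.6,0.047,0],[-0.9,0.2,0.6,0.047,0],[-0.8,0.3,0.6,0.047,0],[-0.7,0.3,0.6,0.047,0],[0,0,0,0,0],[0,0,0,0,0],[0,0,0,0,0]]'
python3 -c "
from h import *
plan((.427,-.296,.136),-7,5,0)
"
```

```text
time: 15.4
ee_pos: [0.425, -0.3021, 0.2343]
eef_rot: [0.754, 0.657, -0.016, -0.012]
ft_force: [0.2, 0.3, -0.4]
width: 0.0872
15.4 [ 0.425  -0.3021  0.2343] R [[0.137, 0.99, -0.04], [0.991, -0.137, -0.004], [-0.009, -0.039, -0.999]] F [ 0.2  0.3 -0.4] w 0.08724200849142538 q [ 0.8   0.14 -0.32  1.67  0.07  1.37  0.34]
turn 0.02 step mm 19.70478843752877
[[0.1,0.0,2.0,-0.003,0],[0.1,0.0,2.0,-0.003,0],[0.1,0.0,2.0,-0.003,0],[0.1,0.0,2.0,-0.003,0],[0.1,0.0,2.0,-0.003,0]]
```

```bash
python3 -m jog '[[0.1,0.1,2.0,-0.02,0],[0.1,0.1,2.0,0,0],[0.1,0.1,2.0,0,0],[0.1,0.1,1.8,0,0],[0.1,0.1,1.0,0,0],[0,0,0.5,0,0],[0,0,0,0,0],[0,0,0,0,0],[0,0,0,0,0],[0,0,0,0,0]]'
python3 -c "
from h import *
plan((.427,-.296,.136),-7,1,0)
"
```

```text
time: 16.4
ee_pos: [0.4302, -0.2973, 0.145]
eef_rot: [0.744, 0.668, -0.015, -0.007]
ft_force: [0.4, -0.1, 1.0]
width: 0.0871
16.4 [ 0.4302 -0.2973  0.145 ] R [[0.106, 0.994, -0.032], [0.994, -0.107, -0.009], [-0.013, -0.031, -0.999]] F [ 0.4 -0.1  1. ] w 0.08711613509473005 q [ 0.79  0.2  -0.32  1.8   0.09  1.18  0.33]
turn -0.02 step mm 9.682968110254604
[[0.1,-0.3,0.9,0.015,0]]
```

```bash
python3 -m jog '[[0,-0.2,0.6,0.01,0],[0,-0.1,0.4,0,0],[0,0,0,0,0.6],[0,0,0,0,1],[0,0,0,0,1],[0,0,0,0,1],[0,0,0,0,1],[0,0,0,0,1],[0,0,0,0,1],[0,0,0,0,1]]' 30; python3 -m jog '[[0,0,0,0,1],[0,0,0,0,1],[0,0,-1.5,0,1],[0,0,-3,0,1],[0,0,-3,0,1],[0,0,-3,0,1],[0,0,-3,0,1],[0,0,-2,0,1],[0,0,0,0,1],[0,0,0,0,1]]'
python3 -c "
from h import *
plan((.37,-.02,.295),80,13,1)"
```

```text
time: 17.4
ee_pos: [0.427, -0.2974, 0.135]
eef_rot: [0.747, 0.664, -0.015, -0.006]
ft_force: [-0.2, 0.0, 0.0]
width: 0.031
time: 18.4
ee_pos: [0.4308, -0.2949, 0.2935]
eef_rot: [0.747, 0.664, -0.015, -0.008]
ft_force: [-0.5, -0.0, -1.2]
width: 0.0137
18.4 [ 0.4308 -0.2949  0.2935] R [[0.117, 0.993, -0.034], [0.993, -0.117, -0.007], [-0.011, -0.033, -0.999]] F [-0.5 -0.  -1.2] w 0.013711122334925574 q [ 0.79  0.11 -0.32  1.58  0.06  1.48  0.35]
turn 1.51 step mm 21.654593902096508
[[2.0,-0.7,-0.0,-0.116,1],[2.1,-0.5,-0.0,-0.116,1],[2.2,-0.2,-0.0,-0.116,1],[2.2,0.0,-0.0,-0.116,1],[2.1,0.3,-0.0,-0.116,1],[2.1,0.5,-0.0,-0.116,1],[2.0,0.8,-0.0,-0.116,1],[1.9,1.0,-0.0,-0.116,1],[1.8,1.2,-0.0,-0.116,1],[1.6,1.4,-0.0,-0.116,1],[1.5,1.6,-0.0,-0.116,1],[1.3,1.8,-0.0,-0.116,1],[1.1,1.9,-0.0,-0.116,1]]
```

```bash
python3 -m jog '[[1.6,-1.2,-0.1,-0.116,1],[1.9,-1.0,-0.1,-0.116,1],[2.2,-0.2,-0.1,-0.116,1],[2.2,0.0,-0.1,-0.116,1],[2.1,0.3,-0.1,-0.116,1],[2.1,0.5,-0.1,-0.116,1],[2.0,0.8,-0.1,-0.116,1],[1.9,1.0,-0.1,-0.116,1],[1.8,1.2,-0.1,-0.116,1],[1.6,1.4,-0.1,-0.116,1]]'
python3 -c "
from h import *
plan((.37,.25,.295),120,13,1)"
```

```text
time: 19.4
ee_pos: [0.3628, -0.0844, 0.29]
eef_rot: [0.242, 0.97, -0.005, -0.026]
ft_force: [-0.1, 0.5, -1.7]
width: 0.0138
19.4 [ 0.3628 -0.0844  0.29  ] R [[-0.881, 0.47, -0.053], [0.47, 0.883, 0.002], [0.048, -0.023, -0.999]] F [-0.1  0.5 -1.7] w 0.013806303209640545 q [ 0.65 -0.22 -0.46  1.88 -0.09  1.51  1.29]
turn 1.01 step mm 25.730910719871446
[[1.2,2.3,-0.0,-0.078,1],[1.0,2.4,-0.0,-0.078,1],[0.8,2.4,-0.0,-0.078,1],[0.6,2.5,-0.0,-0.078,1],[0.4,2.5,-0.0,-0.078,1],[0.2,2.6,-0.0,-0.078,1],[0.0,2.6,-0.0,-0.078,1],[-0.2,2.6,-0.0,-0.078,1],[-0.4,2.5,-0.0,-0.078,1],[-0.6,2.5,-0.0,-0.078,1],[-0.8,2.4,-0.0,-0.078,1],[-1.0,2.4,-0.0,-0.078,1],[-1.2,2.3,-0.0,-0.078,1]]
```

```bash
python3 -m jog '[[1.2,2.3,-0.1,-0.078,1],[1.0,2.4,-0.1,-0.078,1],[0.8,2.4,-0.1,-0.078,1],[0.6,2.5,-0.1,-0.078,1],[0.4,2.5,-0.1,-0.078,1],[0.2,2.6,-0.1,-0.078,1],[0.0,2.6,-0.1,-0.078,1],[-0.2,2.6,-0.1,-0.078,1],[-0.4,2.5,-0.1,-0.078,1],[-0.6,2.5,-0.1,-0.078,1]]'
python3 -c "
from h import *
plan((.43,.418,.285),172,12,1)"
```

```text
time: 20.4
ee_pos: [0.3574, 0.1804, 0.2877]
eef_rot: [-0.159, 0.987, 0.006, -0.034]
ft_force: [0.2, 0.2, -1.4]
width: 0.0139
20.4 [0.3574 0.1804 0.2877] R [[-0.947, -0.314, -0.069], [-0.315, 0.949, 0.001], [0.066, 0.023, -0.998]] F [ 0.2  0.2 -1.4] w 0.013854012039842338 q [ 0.34 -0.15 -0.78  1.81 -0.14  1.5   1.47]
turn 1.11 step mm 20.702772658014265
[[-1.2,1.7,0.0,-0.093,1],[-1.3,1.6,0.0,-0.093,1],[-1.5,1.4,0.0,-0.093,1],[-1.6,1.3,0.0,-0.093,1],[-1.7,1.1,0.0,-0.093,1],[-1.8,1.0,0.0,-0.093,1],[-1.9,0.8,0.0,-0.093,1],[-2.0,0.6,0.0,-0.093,1],[-2.0,0.4,0.0,-0.093,1],[-2.1,0.2,0.0,-0.093,1],[-2.1,0.1,0.0,-0.093,1],[-2.1,-0.1,0.0,-0.093,1]]
```

```bash
python3 -m jog '[[-1.2,1.7,-0.1,-0.093,1],[-1.3,1.6,-0.1,-0.093,1],[-1.5,1.4,-0.1,-0.093,1],[-1.6,1.3,-0.1,-0.093,1],[-1.7,1.1,-0.1,-0.093,1],[-1.8,1.0,-0.1,-0.093,1],[-1.9,0.8,-0.1,-0.093,1],[-2.0,0.6,-0.1,-0.093,1],[-2.0,0.4,-0.1,-0.093,1],[-2.1,0.2,-0.1,-0.093,1]]'
python3 -c "
from h import *
plan((.553,.418,.275),172,9,1)"
```

```text
time: 21.4
ee_pos: [0.4122, 0.3839, 0.2789]
eef_rot: [-0.6, 0.799, 0.022, -0.036]
ft_force: [0.1, 0.1, -0.8]
width: 0.0137
21.4 [0.4122 0.3839 0.2789] R [[-0.277, -0.957, -0.084], [-0.96, 0.279, -0.007], [0.03, 0.079, -0.996]] F [ 0.1  0.1 -0.8] w 0.013687107603346417 q [-0.03  0.38 -1.    1.44  0.25  1.55  1.84]
turn 0.14 step mm 16.104537266457708
[[-0.8,-1.4,0.0,-0.016,1],[-0.8,-1.4,0.0,-0.016,1],[-0.8,-1.4,0.0,-0.016,1],[-0.7,-1.4,0.0,-0.016,1],[-0.7,-1.4,0.0,-0.016,1],[-0.7,-1.5,0.0,-0.016,1],[-0.7,-1.5,0.0,-0.016,1],[-0.6,-1.5,0.0,-0.016,1],[-0.6,-1.5,0.0,-0.016,1]]
```

```bash
python3 -m jog '[[-0.8,-1.4,-0.2,-0.016,1],[-0.8,-1.4,-0.2,-0.016,1],[-0.8,-1.4,-0.2,-0.016,1],[-0.7,-1.4,-0.2,-0.016,1],[-0.7,-1.4,-0.2,-0.016,1],[-0.7,-1.5,-0.2,-0.016,1],[-0.6,-1.5,-0.2,-0.016,1],[-0.5,-1.5,-0.2,-0.016,1],[-0.3,-1,0,0,1],[0,0,0,0,1]]'
python3 -c "
from h import *
plan((.5555,.418,.2),172,5,1)
s=r.read_state();M=R.from_quat(s['eef_rot']).as_matrix();print('bottom',s['ee_pos']+.129*M[:,2])
d=snap('side','s4.png');c=snap('top','t4.png')
cv2.imwrite('pics/c7.png',np.hstack([cv2.resize(c['pixels'][150:270,100:310,::-1],(525,300),interpolation=3),cv2.resize(d['pixels'][50:200,330:480,::-1],(275,300),interpolation=3)]))"
```

```text
time: 22.4
ee_pos: [0.5483, 0.4177, 0.2625]
eef_rot: [-0.656, 0.753, 0.026, -0.046]
ft_force: [0.1, 0.3, -1.5]
width: 0.0141
22.4 [0.5483 0.4177 0.2625] R [[-0.134, -0.986, -0.103], [-0.99, 0.137, -0.021], [0.034, 0.099, -0.994]] F [ 0.1  0.3 -1.5] w 0.014087728181044219 q [-0.2   0.69 -0.9   1.05  0.45  1.69  2.04]
turn -0.0 step mm 12.578655609411939
[[-0.0,-0.1,1.2,0.0,1],[-0.0,-0.1,1.2,0.0,1],[-0.0,-0.1,1.2,0.0,1],[-0.0,-0.1,1.2,0.0,1],[-0.0,-0.1,1.2,0.0,1]]
bottom [0.53497132 0.41503821 0.13419204]
```

View pics/c7.png

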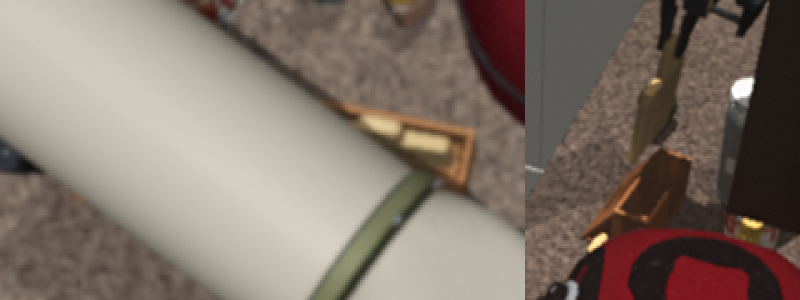

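The bars board hangs above the bars holder (side view 655,120 over 640,190) and the ring board is undisturbed. The lean is 6°, so I'll compensate and lower it.

```bash
python3 -m jog '[[-0.2,-0.5,0,0,1],[-0.2,-0.5,0,0,1],[0,0,0,0,1],[0,-0.2,1.5,0,1],[0,-0.2,1.5,0,1],[0,-0.2,1.5,0,1],[0,-0.2,1.5,0,1],[0,-0.1,1,0,1],[0,0,0,0,1],[0,0,0,0,1]]'
python3 -c "
from h import *
st()
s=r.read_state();M=R.from_quat(s['eef_rot']).as_matrix();print('bottom',s['ee_pos']+.129*M[:,2])
"
```

```text
time: 23.5
ee_pos: [0.5576, 0.4171, 0.1835]
eef_rot: [-0.657, 0.752, 0.026, -0.047]
ft_force: [-0.3, -0.0, -0.7]
width: 0.0141
23.5 [0.5576 0.4171 0.1835] R [[-0.131, -0.986, -0.105], [-0.991, 0.134, -0.023], [0.036, 0.101, -0.994]] F [-0.3 -0.  -0.7] w 0.014148624594367599 q [-0.18  0.74 -0.89  1.14  0.48  1.56  2.04]
bottom [0.54406321 0.41414031 0.05522908]
```

```bash
python3 -m jog '[[-0.2,-0.1,1.0,0,1],[-0.1,-0.1,1.0,0,1],[0,-0.1,1.0,0,1],[0,-0.1,0.9,0,1],[0,0,0.5,0,1],[0,0,0.3,0,1],[0,0,0,0,1],[0,0,0,0,1],[0,0,0,0,1],[0,0,0,0,1]]'
python3 -c "
from h import *
st()
s=r.read_state();M=R.from_quat(s['eef_rot']).as_matrix();print('bottom',s['ee_pos']+.129*M[:,2])
"
```

```text
time: 24.5
ee_pos: [0.5578, 0.4195, 0.1354]
eef_rot: [-0.657, 0.752, 0.026, -0.045]
ft_force: [-0.1, -0.4, 0.3]
width: 0.0136
24.5 [0.5578 0.4195 0.1354] R [[-0.132, -0.986, -0.102], [-0.991, 0.135, -0.02], [0.034, 0.098, -0.995]] F [-0.1 -0.4  0.3] w 0.013569794398230632 q [-0.18  0.78 -0.88  1.2   0.5   1.48  2.03]
bottom [0.5446598  0.41686654 0.00709926]
```

Seated at floor height. Next: release, retract clear, and check.

```bash
python3 -m jog '[[0,0,0,0,0.7],[0,0,0,0,0.3],[0,0,0,0,0],[0,0,0,0,0],[0,0,0,0,0],[0,0,0,0,0],[0,0,0,0,0],[0,0,0,0,0],[0,0,0,0,0],[0,0,0,0,0]]'
python3 -m jog '[[0,0,-1,0,0],[0,-0.1,-2,0,0],[0,-0.1,-3,0,0],[0,0,-4,0,0],[0,0.2,-4,0,0],[0,2,-1,0,0],[0,4,0,0.05,0],[0,4.5,0,0.1,0],[0,4.5,0,0.1,0],[0,2,0,0.1,0]]'
python3 -c "
from h import *
plan((.37,-.02,.29),80,13,0)"
```

```text
time: 25.5
ee_pos: [0.558, 0.4195, 0.1354]
eef_rot: [-0.657, 0.752, 0.026, -0.045]
ft_force: [0.3, 0.3, 0.3]
width: 0.0835
time: 26.5
ee_pos: [0.4063, 0.4594, 0.3133]
eef_rot: [-0.509, 0.859, 0.019, -0.047]
ft_force: [0.4, 0.2, 0.2]
width: 0.087
26.5 [0.4063 0.4594 0.3133] R [[-0.477, -0.873, -0.101], [-0.877, 0.481, -0.015], [0.061, 0.081, -0.995]] F [0.4 0.2 0.2] w 0.0869599886302759 q [-0.26  0.49 -0.93  1.23  0.3   1.66  1.52]
turn -1.24 step mm 37.02352058670557
[[3.4,-1.5,0.2,0.096,0],[3.2,-1.8,0.2,0.096,0],[3.0,-2.1,0.2,0.096,0],[2.8,-2.4,0.2,0.096,0],[2.6,-2.7,0.2,0.096,0],[2.3,-2.9,0.2,0.096,0],[2.0,-3.1,0.2,0.096,0],[1.7,-3.3,0.2,0.096,0],[1.4,-3.4,0.2,0.096,0],[1.0,-3.6,0.2,0.096,0],[0.7,-3.6,0.2,0.096,0],[0.3,-3.7,0.2,0.096,0],[-0.0,-3.7,0.2,0.096,0]]
```

```bash
python3 -m jog '[[3.4,-1.5,0,0.096,0],[3.2,-1.8,0,0.096,0],[3.0,-2.1,0,0.096,0],[2.8,-2.4,0,0.096,0],[2.6,-2.7,0,0.096,0],[2.3,-2.9,0,0.096,0],[2.0,-3.1,0,0.096,0],[1.7,-3.3,0,0.096,0],[1.4,-3.4,0,0.096,0],[0,0,0,0,0]]'
python3 -m jog '[[0,-3.6,0,0,0],[0,-3.6,0,0,0],[0,-3.6,0,0,0],[0,-3.6,0,0,0],[0,0,0,0,0],[0,0,0,0,0],[0,0,0,0,0],[0,0,0,0,0],[0,0,0,0,0],[0,0,0,0,0]]'
python3 -c "
from h import *
st()
c=snap('top','t5.png');d=snap('side','s5.png')
a=cv2.resize(c['pixels'][170:260,110:310,::-1],(800,360),interpolation=3);b=cv2.resize(d['pixels'][110:200,340:440,::-1],(266,239),interpolation=3)
cv2.imwrite('pics/c8.png',np.vstack([a,cv2.copyMakeBorder(b,0,0,0,534,0)]))"
```

```text
time: 27.5
ee_pos: [0.3669, 0.1225, 0.3287]
eef_rot: [-0.09, 0.995, -0.002, -0.046]
ft_force: [-0.7, 0.6, -0.0]
width: 0.087
time: 28.5
ee_pos: [0.3941, -0.016, 0.3342]
eef_rot: [-0.099, 0.994, -0.004, -0.041]
ft_force: [0.3, 0.7, -0.7]
width: 0.087
28.5 [ 0.3941 -0.016   0.3342] R [[-0.977, -0.197, -0.081], [-0.196, 0.98, -0.017], [0.083, -0.0, -0.997]] F [ 0.3  0.7 -0.7] w 0.08701518653753954 q [ 0.48 -0.14 -0.49  1.73 -0.05  1.62  1.76]
```

View pics/c8.png

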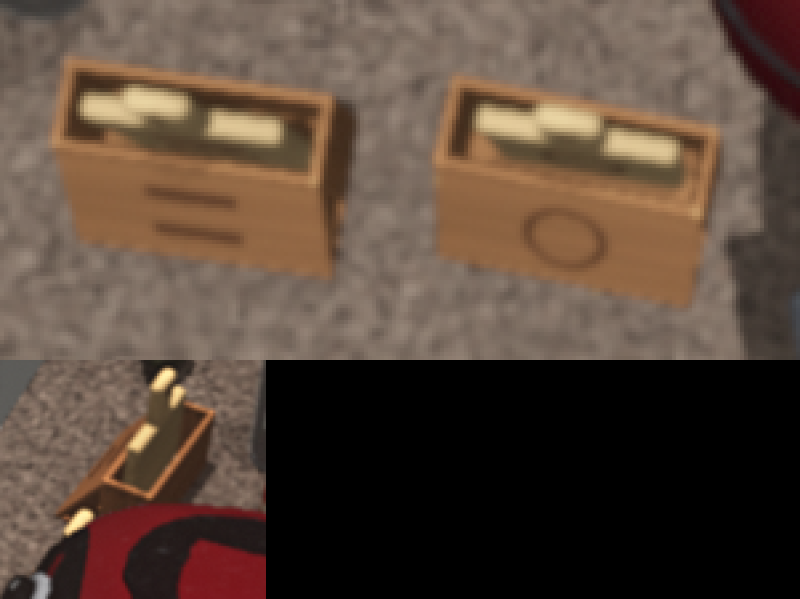

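Both boards stand upright in their wells: bars in the left holder at (185,115), ring in the right at (580,130). The side view shows the bars board's back face plain, so its mark faces the holder's front. The gripper is well clear of everything, so I'll hand in.

```bash
python3 -c "
from h import *
print(r.close_job())"
```

```text
the job is handed in; nothing more can be done
None
```

Both boards were turned over and stood grip up in the holder with their own mark, and the job was handed in at about 28.6 s of the 72 s.

- **Reading the marks:** before moving anything, I read both undersides in the side camera. The left-bay board had the ring and the right-bay board had the bars. The top camera gave each holder's mark.
- **Placing:** each board was lifted by its grip, carried in front of the air fryer while being turned half round, lowered to 1–6 mm above the well floor and released.
- **Last checks:** the final pictures show both boards upright in the correct wells, with the gripper clear and wrist force at noise level. The bars board shows a plain face to the back, so its mark faces the front.
- **Less certain:**
    - For the ring board, the facing rests on the measured half turn, because the fryer hid its back from the side camera.
    - The tool leaned 4–6° during the placings. I shifted to allow for it, so the boards may lean slightly in their wells.
    - The hand-in reports no verdict, so I have no confirmation beyond these checks.

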